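# Eject a backup cassette and catch it on the dock tray

## Task

Press the dock's eject key fully down with one finger and, as the cassette pops out, stop it with the other finger so that it stays flat on the tray, its front edge not past the tray's open end. Finish like that, with the key still held fully down and the cassette at rest against the finger; do not lift the cassette, and leave the mug, stamp and spare cassette alone.

Things in the scene. Friction and masses are not known exactly. Their poses are not given: they have to be found in the camera images.
- dock: White and grey cassette dock fixed to the desk, 185 x 105 x 58 mm. Origin on the desk, on the tray's centre line below the gate. Its -x points out along the tray, +y to the key's side, z up. Housing from x = 0 to +125 mm, y within 42 mm, hooded (58 mm high) from x = +25 mm. Open tray from x = 0 to -60 mm, its floor 30 mm above the desk, 60 mm wide between side walls 3 mm thick and 8 mm high.
- key_top (a point): Centre of the top of the black eject key, a plate 38 mm along the dock's x and 24 mm along its y, beside the tray at dock x = -35, y = +48 mm. Top 45 mm above the desk when up, 35 mm when fully down (5 mm above the tray floor, 15 mm below the cassette's top). Moves with the key. The tray's middle abreast of the key is 48 mm away, across the tray's side wall.
- eject_key (a joint): Travel of the eject key downward in m: 0 up, 0.010 fully down. Springs back if let go. About 1.5 N to start and 4.5 N at the bottom, plus about 1 N of gate friction until the cassette is freed, some 6 to 7 mm down.
- gate (a point): Top middle of the steel gate tongue that holds the cassette in, 5 mm thick along the dock's x (just ahead of dock x = 0), 24 mm wide, standing 7 mm above the tray floor; it goes down with the key, 1:1.
- pusher (a joint): Travel of the spring pusher behind the cassette, in m, along the dock's -x: 0 at the start, 0.108 at most. Freed by the key, it drives the cassette out along the tray at about 0.1 m/s and keeps pushing, so an unstopped cassette falls off the tray's end in about a second. Any fingertip standing low in the tray stops it and then feels about 2 to 3 N.
- cassette: The cassette in the dock: black plastic with paper labels, 76 mm long (x), 57 mm wide (y), 20 mm thick, about 0.12 kg, loose. Origin at the centre of its underside; its -x face leads out of the dock. At the start it lies on the tray floor at dock x = +38 mm with its front against the gate (dock x = 0), the front 25 mm of its top visible ahead of the hood.
- tray_end (a point): Middle of the tray's open end, on the floor surface, 30 mm above the desk (dock x = -60 mm). No wall there.
- spare_cassette: Bystander: a like cassette, 76 x 57 x 20 mm, lying on the desk beside the dock. Origin at the centre of its underside.
- mug: Bystander: white mug, 76 mm across, 85 mm high, handle on its +y side, standing on the desk. Origin at the centre of its underside.
- stamp: Bystander: wooden hand stamp, 38 mm across, 78 mm high, standing on the desk. Origin at the centre of its underside.
Mind the look-alikes: they are no part of the job. Leave any green or yellow look-alike of the cassette alone. Several things look just like the dock: the one meant starts farthest from the robot's base.

How it is judged:
By the outcome, as a careful person would: the job done as asked, in the order asked, and still so for the second after the job is handed in, while the arm keeps its last pose, push and grip.
It also fails if it takes over 32 s, if anything falls off the work surface, if the arm or the gripper's body presses on something with over 40 N, if the wrist force passes 120 N, or if a joint passes its speed limit or range.

## Robot

A 6-joint arm with a two-finger parallel gripper is mounted at the origin on the work surface. World frame = base frame: x ahead of the robot, y to its left, z up, the work surface at z = 0. Lengths are in mm, angles in degrees, forces in N, time in s.
With the tool pointing down it reaches from about 300 to 850 mm from the base axis. Payload 4.2 kg.
Tool frame: the origin (TCP) lies between the finger pads; the fingertips stand 22 mm ahead of it and the grasp point (between the pads) lies 3 mm ahead of it; z points along the fingers, y is the direction in which the jaws open and shut (so a half turn about z gives the same grasp; the last joint's range is limited). The gripper opens to 91 mm and grips with 3 to 60 N. Pads are 32 mm wide; open, the fingers measure 118 mm over their backs; the gripper's body (76 mm by 178 mm) begins 60 mm behind the grasp point.
Start: joints at [74.198, 18.312, 89.639, -0, 72.044, -1.146], TCP at [145.487, 556.304, 235.976] pointing down, gripper open.
Joint ranges: [-177.97, 177.97], [-48.28, 115.42], [12.27, 149.76], [-77.06, 257.06], [2.81, 150.46], [-146.56, 146.56]. Speed limits (degrees/s): [147.25, 147.25, 180, 180, 180, 180].

## Interface

Orientations are given as [roll, pitch, yaw] about the fixed x, y, z axes, in that order (R = Rz(yaw) Ry(pitch) Rx(roll)).
In Python, from workcell import * gives the robot as it stands.
- The arm moves only by the shell command python3 -m jog 'ROWS' [OPENING] [FORCE]. ROWS is text: rows parted by semicolons, each of 6 numbers parted by spaces: the shift along the tool's x, y, z in units of 0.5 m (1.0 is 0.5 m), then the turn, a rotation vector about the tool's x, y, z in units of pi/2 rad (1.0 is pi/2 rad). A call has 1 to 20 rows; each row is the pose to reach, as a shift and turn from the pose measured when the call began, along the tool's axes at that moment; what a row does not reach only later rows make up. A row lasts 1/12 s, in which the tool goes at most 41.7 mm and 7.16 degrees, less where a joint would pass 70% of its speed; a pose out of reach is approached as far as the arm can. A call with a number of a shift or a turn outside -1 to 1 is refused whole. A call with a gripper value outside its range is refused whole. OPENING is the opening, from -1 (shut) to 1 (fully open), set as the call begins (- or left out, the last holds). The fingers move at their own pace and stop on an object; FORCE is the grip in N (left out, the last holds). Time passes only in rows, so rows that repeat a pose let the fingers close. It gives the time, the measured TCP pose, the force and the opening at its end, in the units of the state.
- state(): the state, without advancing time (a new reading comes with each control period).
- grab_frame(name): name is "side" or "top"; returns the picture (384x512x3 uint8, red, green, blue); there is no depth.
- calibration(name): a dict with "mtx" (3x3 intrinsics, pixels), "distortion" ([k1, k2, p1, p2, k3] as OpenCV has them; the pictures are not rectified), "rvec" (rotation vector, rad) and "tvec" (3), from world to camera coordinates, as OpenCV has them. Camera axes: x right, y down, z forward; pixel columns grow to the right and rows downward; lengths in mm; the calibration is good to about 2 mm. A picture is of the moment at which its call begins. calibration takes no time and is no camera call.
- job_done(): hands the job in, once; it reports no verdict.
Trained networks look in the newest picture that a camera, given by its name, has taken for a name from the list of things; names that differ only in an ending like _2 or _b are one class to them, and where a whole thing is asked for, a point or a joint stands for the part that bears it (a point fixed in the world has none). Each returns a list of dicts, best first, with "confidence" (0 to 1); they miss things now and then, are a little off and sometimes report something else, mostly with a low value. They report only what shows in the picture. A call takes as long as a camera call. They do not tell look-alikes from the thing itself.
- spot_in(query, camera): "rect" ([left, top, right, bottom] in pixels, round what is visible of it).
- tip_of(query, camera): "location" ([column, row] in pixels: a listed point, or the origin of a listed thing).
The state is a dict: "time_s": time; "qpos": joint angles; "qvel": joint speeds; "effort": joint torques, N m; "ee_pos": TCP position; "ee_rot": TCP orientation; "force": force on the tool from outside, world axes, zero at the start; "torque": the same for the moment, N m; "gripper_width": finger opening in mm.
Only numpy, scipy, OpenCV 4.12 (cv2) and the standard library are available. Lean on these libraries where they do the work, as an engineer would, in place of code of your own. Each camera call takes 0.05 s, during which the arm holds its last target. There are 200 camera calls.

## Working session

There is one attempt and no reset: what is moved stays moved. The work goes in short steps, Python scripts to look and compute and a shell command to move; the robot and the scene stay as the last step left them, time stands still between calls to the robot, and variables do not carry over. Pictures are saved under pics/ and viewed, about 8 in all and at most 12, crops included, and the job is handed in when it is done.

```bash
mkdir -p pics; ls; python3 - <<'E'
from workcell import *
import cv2,numpy as np
for n in ("side","top"):
    im=grab_frame(n); cv2.imwrite(f"pics/{n}0.png",im[:,:,::-1])
    c=calibration(n); R=cv2.Rodrigues(np.array(c["rvec"],float))[0]; print(n,c,(-R.T@np.array(c["tvec"]).ravel()).round())
    for q in ("dock","key_top","tray_end","gate","cassette"):
        print(q,[(round(d["confidence"],2),np.round(d.get("location"),1)) for d in tip_of(q,n)])
print(state())
E
```

```text
pics
side {'mtx': array([[382.21672569,   0.        , 258.07738906],
       [  0.        , 382.21672569, 191.39154569],
       [  0.        ,   0.        ,   1.        ]]), 'distortion': array([-0.05301838,  0.        ,  0.        ,  0.        ,  0.        ]), 'rvec': array([ 2.3675221 , -0.22174423,  0.1163993 ]), 'tvec': array([-544.21615957,  174.21720999,  732.70993225])} [ 447. -478.  659.]
dock [(0.64, array([166.8, 150.6])), (0.6, array([163.7, 313. ])), (0.57, array([271.2, 182.7]))]
key_top [(0.64, array([264.9, 155.1])), (0.58, array([143.3, 275.1])), (0.53, array([163.9, 124. ])), (0.27, array([272.9, 179.8]))]
tray_end [(0.78, array([120.5, 304. ])), (0.74, array([144.1, 135. ])), (0.63, array([245.2, 169.5]))]
gate [(0.78, array([154.7, 303. ])), (0.6, array([163.4, 140.7])), (0.47, array([271.7, 168.6]))]
cassette [(0.92, array([372.9, 212.9])), (0.58, array([308.6, 242.1])), (0.43, array([284.9, 180.5]))]
top {'mtx': array([[398.01579383,   0.        , 254.07729014],
       [  0.        , 398.01579383, 193.37364494],
       [  0.        ,   0.        ,   1.        ]]),
[... 710 characters left out ...]
([224.3, 169.4])), (0.72, array([287.5, 169.5]))]
{'time_s': 0.6, 'qpos': array([ 7.42000159e+01,  1.83115095e+01,  8.96389163e+01, -9.17241621e-04,
        7.20429224e+01, -1.14492195e+00]), 'qvel': array([ 0.02768732, -0.03030409,  0.01022505, -0.02913725, -0.07494913,
        0.0212208 ]), 'effort': array([ 1.49461134e-04, -4.12124205e+01, -2.32133406e+01,  7.26739713e-02,
        3.77172092e-02, -4.70782581e-06]), 'ee_pos': array([145.47432995, 556.31432023, 235.98041308]), 'ee_rot': array([1.79993367e+02, 1.00533242e-03, 1.65345221e+02]), 'force': array([-0.27910638, -0.30401813,  0.53189863]), 'torque': array([-0.00551107,  0.02448375,  0.01066889]), 'gripper_width': 91.33208316472503}
```

View pics/top0.png

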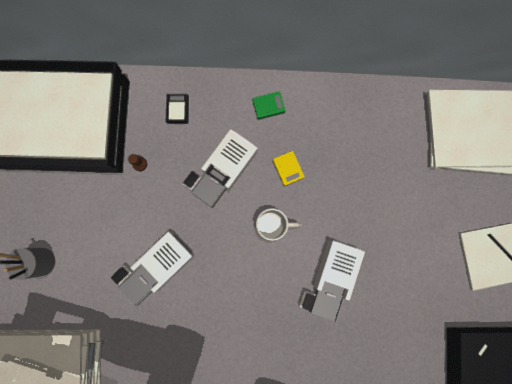

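View pics/side0.png

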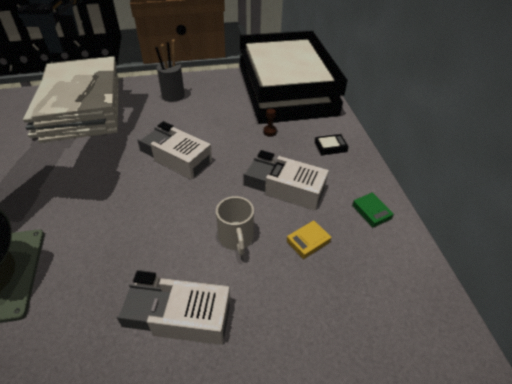

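The target is the dock at about (220,170) in the top view and (285,180) in the side view. It's the farthest one and has the black cassette showing. Next I'll fit its pose.

```bash
cat > h.py <<'E'
from workcell import *
import cv2,numpy as np
from scipy.optimize import least_squares
def proj(n,P):
    c=calibration(n); return cv2.projectPoints(np.array(P,float).reshape(-1,3),c["rvec"],c["tvec"],c["mtx"],c["distortion"])[0].reshape(-1,2)
def D2W(p,P):
    P=np.array(P,float).reshape(-1,3); a=np.radians(p[2]); c,s=np.cos(a),np.sin(a)
    return np.c_[p[0]+c*P[:,0]-s*P[:,1],p[1]+s*P[:,0]+c*P[:,1],P[:,2]]
def ray(n,uv,z):
    c=calibration(n); R=cv2.Rodrigues(c["rvec"])[0]; u=cv2.undistortPoints(np.array([[uv]],float),c["mtx"],c["distortion"]).ravel()
    C=-R.T@np.ravel(c["tvec"]); d=R.T@np.r_[u,1]; return C+d*(z-C[2])/d[2]
E
python3 - <<'E'
from h import *
t=ray("top",(203.5,197.6),30); k=ray("top",(190.5,180.2),45); print("tray,key",t,k)
for uv in [(126,298),(327,314)]: print(np.hypot(*ray("top",uv,30)[:2]), np.hypot(*t[:2]))
K=[-35,48,45];T=[-60,0,30];G=[-2.5,0,37]
obs=[("top",K,(192.7,180.2)),("top",T,(203.5,197.6)),("top",G,(214.5,179.1)),("side",K,(264.9,155.1)),("side",T,(245.2,169.5)),("side",G,(271.7,168.6))]
best=min((least_squares(lambda p:np.ravel([proj(n,D2W(p,P))[0]-o for n,P,o in obs]),[t[0],t[1],a],loss="soft_l1") for a in range(-180,180,45)),key=lambda r:r.cost)
p=best.x; print(p,best.cost,best.fun.round(1))
np.save("p.npy",p)
B=[[0,-42,45],[25,-42,58],[25,42,58],[125,42,58],[125,-42,58],[-60,-33,38],[-60,33,38],[-54,36,45],[-16,36,45],[-16,60,45],[-54,60,45]]
E=[(1,2),(2,3),(3,4),(4,1),(5,6),(7,8),(8,9),(9,10),(10,7)]
out=[]
for n,(x,y) in (("top",(170,115)),("side",(235,135))):
    im=cv2.imread(f"pics/{n}0.png"); s=4
    a=cv2.resize(im[y:y+100,x:x+100],None,fx=s,fy=s,interpolation=cv2.INTER_CUBIC)
    b=a.copy(); q=((proj(n,D2W(p,B))-[x,y]+.5)*s).astype(int)
    for i,j in E: cv2.line(b,tuple(map(int,q[i])),tuple(map(int,q[j])),(0,0,255),1)
    out.append(b)
cv2.imwrite("pics/fit0.png",np.hstack(out))
E
```

```text
tray,key [573.18424784 188.1439569   30.        ] [613.98898381 220.67841629  45.        ]
487.83318500860895 603.273014884767
320.27617273465603 603.273014884767
[621.71567954 160.17999514 -28.62598144] 8.25661808388788 [-1.6  0.  -0.4  1.6  0.2  0.1 -0.1 -0.2  3.8  0.3  0.3  4.3]
```

View pics/fit0.png

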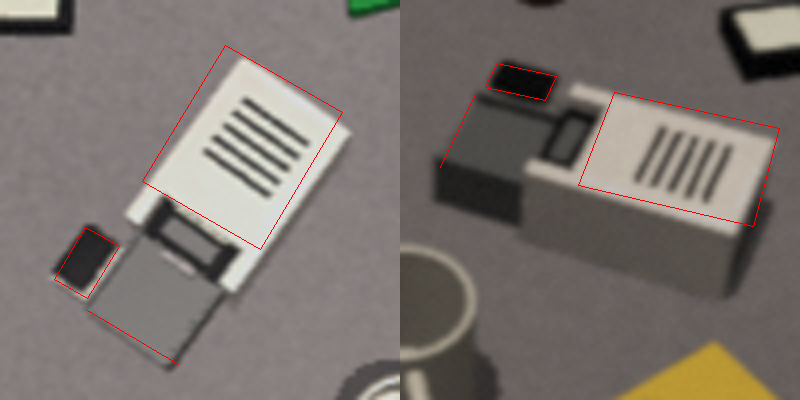

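The fit is close but the yaw is a few degrees off: the hood's rear corners show at (243,55) and (350,132) in the top crop. I'll refine with those corners.

```bash
python3 - <<'E'
from h import *
p0=np.load("p.npy")
tp=lambda a,b:np.array([170+a/4-.5,115+b/4-.5]); sd=lambda a,b:np.array([235+(a-400)/4-.5,135+b/4-.5])
obs=[("top",[125,42,58],tp(243,55)),("top",[125,-42,58],tp(350,132)),("top",[-60,33,38],tp(88,308)),("top",[-60,-33,38],tp(170,368)),
("top",[-35,48,45],tp(86,262)),("side",[-35,48,45],sd(522,82)),("side",[125,42,58],sd(778,138)),("side",[125,-42,58],sd(740,235)),("side",[-60,33,38],sd(478,96)),("side",[-60,-33,38],sd(436,160))]
r=least_squares(lambda p:np.ravel([proj(n,D2W(p,P))[0]-o for n,P,o in obs]),p0,loss="soft_l1")
p=r.x; print(p,r.fun.reshape(-1,2).round(1)); np.save("p.npy",p)
for n in("top","side"):
  s=[k for k in obs if k[0]==n]
  print(n,least_squares(lambda p:np.ravel([proj(m,D2W(p,P))[0]-o for m,P,o in s]),p0).x)
B=[[0,-42,45],[25,-42,58],[25,42,58],[125,42,58],[125,-42,58],[-60,-33,38],[-60,33,38],[-54,36,45],[-16,36,45],[-16,60,45],[-54,60,45],[0,33,38],[0,-33,38],[0,-28,50],[0,28,50]]
E=[(1,2),(2,3),(3,4),(4,1),(5,6),(7,8),(8,9),(9,10),(10,7),(6,11),(5,12),(13,14)]
out=[]
for n,(x,y) in (("top",(170,115)),("side",(235,135))):
    im=cv2.imread(f"pics/{n}0.png"); s=4
    b=cv2.resize(im[y:y+100,x:x+100],None,fx=s,fy=s,interpolation=cv2.INTER_CUBIC)
    q=((proj(n,D2W(p,B))-[x,y]+.5)*s).astype(int)
    for i,j in E: cv2.line(b,tuple(map(int,q[i])),tuple(map(int,q[j])),(0,0,255),1)
    out.append(b)
cv2.imwrite("pics/fit1.png",np.hstack(out))
for q,P in dict(key=[-35,48,45],end=[-60,0,30],front=[0,0,50],mug=[-60,-33,30]).items(): print(q,D2W(p,P))
print("mug?",ray("top",(271,224),85),"stamp",ray("top",(134,157),78),ray("top",(141,166),5))
E
```

```text
[618.87883159 160.04647884 -32.73429411] [[-0.6 -0.3]
 [ 0.5 -0.8]
 [-1.   0.1]
 [ 0.3  0.1]
 [ 0.1 -0.3]
 [ 0.3 -0.2]
 [-0.2  0.6]
 [-0.1  0.5]
 [-0.4 -0.5]
 [-0.4  0.6]]
top [618.33209806 159.75070228 -32.99878671]
side [619.42650285 160.56200063 -32.36464681]
key [[615.39298453 219.34950465  45.        ]]
end [[568.40759522 192.4911132   30.        ]]
front [[618.87883159 160.04647884  50.        ]]
mug [[550.56304632 164.73193319  30.        ]]
mug? [509.63889232  21.21805941  85.        ] stamp [661.46014865 355.2997391   78.        ] [653.15765578 356.14757072   5.        ]
```

View pics/fit1.png

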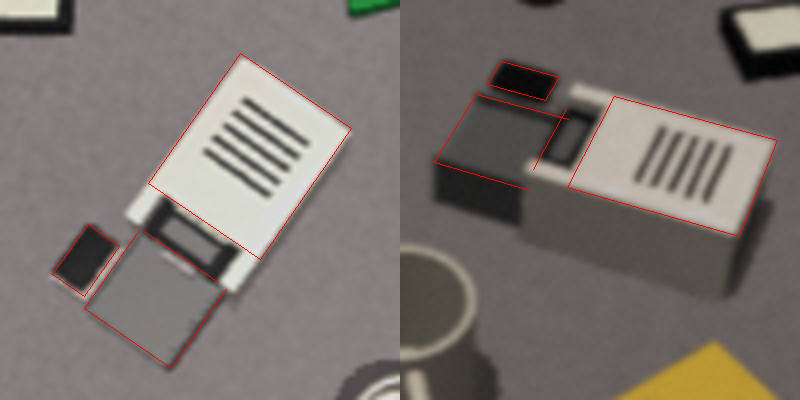

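The overlay now matches in both views, good to about 1 mm. Plan: keep the jaws along the dock's y with pad centres 48 mm apart (opening about 34.5 mm), and put the TCP over dock (-38, 24). One fingertip then lands on the key and the other over the tray's middle.

```bash
cat > go.py <<'E'
from h import *
import sys
from scipy.spatial.transform import Rotation as Ro
x,y,z=map(float,sys.argv[1:4]); p=np.load("p.npy"); s=state()
R=Ro.from_euler("xyz",s["ee_rot"],degrees=True); T=D2W(p,[x,y,z])[0]
Rt=Ro.from_euler("xyz",[180,0,p[2]+180],degrees=True)
print("target",T.round(1),"rows",(R.inv().apply(T-s["ee_pos"])/500).round(4),((R.inv()*Rt).as_rotvec()/(np.pi/2)).round(4))
q=D2W([0,0,-p[2]],s["ee_pos"]-[p[0],p[1],0])[0]; print("dock TCP",q.round(1),"rot",s["ee_rot"].round(2),"F",s["force"].round(2),"w",round(s["gripper_width"],1),"t",s["time_s"])
E
python3 go.py -38 24 236; python3 go.py -38 24 100
```

```text
target [599.9 200.8 236. ] rows [-1.0592e+00 -4.5800e-01 -1.0000e-04] [ 1.000e-04 -0.000e+00  2.009e-01]
dock TCP [-612.5   77.3  236. ] rot [179.99   0.   165.35] F [-0.28 -0.3   0.53] w 91.3 t 0.6
target [599.9 200.8 100. ] rows [-1.0592 -0.458   0.2719] [ 1.000e-04 -0.000e+00  2.009e-01]
dock TCP [-612.5   77.3  236. ] rot [179.99   0.   165.35] F [-0.28 -0.3   0.53] w 91.3 t 0.6
```

```bash
python3 -m jog '-0.95 -0.41 0 0 0 0.2;-0.95 -0.41 0 0 0 0.2;-0.95 -0.41 0 0 0 0.2;-0.95 -0.41 0 0 0 0.2;-0.95 -0.41 0 0 0 0.2;-0.95 -0.41 0 0 0 0.2;-0.95 -0.41 0 0 0 0.2;-0.95 -0.41 0 0 0 0.2;-0.95 -0.41 0 0 0 0.2;-0.95 -0.41 0 0 0 0.2;-0.95 -0.41 0 0 0 0.2;-0.95 -0.41 0 0 0 0.2;-0.95 -0.41 0 0 0 0.2;-0.95 -0.41 0 0 0 0.2;-0.95 -0.41 0 0 0 0.2;-0.95 -0.41 0 0 0 0.2;-0.95 -0.41 0 0 0 0.2' -0.244 30; python3 go.py -38 24 100
```

```text
time_s: 2.02
ee_pos: [552.1, 238.7, 236.1]
ee_rot: [180.0, -0.0, 147.4]
force: [0.2, -0.7, 0.2]
gripper_width: 34.5
target [599.9 200.8 100. ] rows [-0.1216 -0.0125  0.2721] [ 0.0001 -0.0003  0.0018]
dock TCP [-98.7  30.1 236.1] rot [ 1.7999e+02 -3.0000e-02  1.4743e+02] F [ 0.2  -0.66  0.18] w 34.5 t 2.0167
```

Now lower until the tips are about 33 mm above the key, then look.

```bash
python3 -m jog '-0.122 -0.0125 0 0 0 0.002;-0.122 -0.0125 0 0 0 0.002;-0.122 -0.0125 0.07 0 0 0.002;-0.122 -0.0125 0.14 0 0 0.002;-0.122 -0.0125 0.2 0 0 0.002;-0.122 -0.0125 0.25 0 0 0.002;-0.122 -0.0125 0.272 0 0 0.002;-0.122 -0.0125 0.272 0 0 0.002;-0.122 -0.0125 0.272 0 0 0.002'; python3 go.py -38 24 72
python3 - <<'E'
from h import *
p=np.load("p.npy");s=state();T=s["ee_pos"]
P=D2W(p,[[-35,48,45],[-54,36,45],[-16,36,45],[-16,60,45],[-54,60,45],[-60,33,38],[-60,-33,38],[0,-33,38],[0,33,38]])
o=D2W([T[0],T[1],p[2]],[[sx*16,sy*24+e*6.75,T[2]-22] for sy in(-1,1) for sx,e in((-1,-1),(1,-1),(1,1),(-1,1))])
out=[]
for n,(x,y) in (("top",(160,125)),("side",(225,110))):
    im=grab_frame(n)[:,:,::-1]
    b=cv2.resize(im[y:y+100,x:x+100],None,fx=4,fy=4,interpolation=cv2.INTER_CUBIC)
    f=lambda P:((proj(n,P)-[x,y]+.5)*4).astype(np.int32)
    for Q,c in((P[1:5],(0,0,255)),(P[5:],(0,0,255)),(o[:4],(0,255,0)),(o[4:],(0,255,0))): cv2.polylines(b,[f(Q)],True,c,1)
    out.append(b)
cv2.imwrite("pics/c2.png",np.hstack(out))
E
```

```text
time_s: 2.77
ee_pos: [600.3, 201.3, 100.7]
ee_rot: [180.0, -0.0, 147.3]
force: [0.3, 0.4, 0.1]
gripper_width: 34.5
target [599.9 200.8  72. ] rows [ 0.0001 -0.0014  0.0573] [ 0.0004 -0.0002  0.0002]
dock TCP [-38.   24.7 100.7] rot [ 1.7997e+02 -2.0000e-02  1.4729e+02] F [0.28 0.42 0.08] w 34.5 t 2.7667
```

View pics/c2.png

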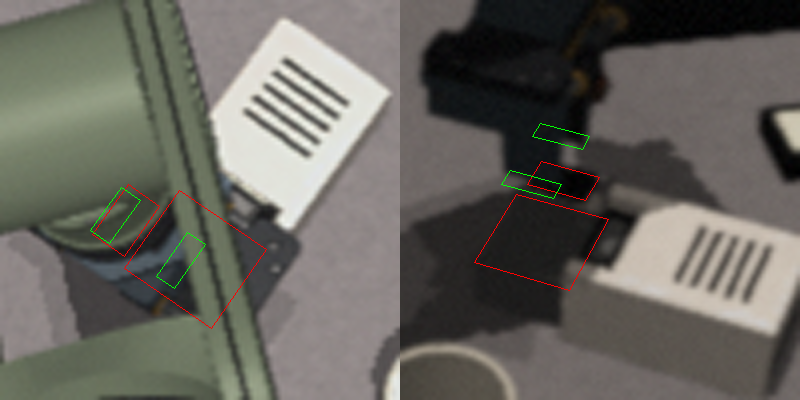

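In the side view the near finger is over the tray and the far one over the key, in line with the green predicted outlines. Lowering now to just above the key.

```bash
python3 -m jog '0 -0.0014 0.03 0 0 0;0 -0.0014 0.056 0 0 0;0 -0.0014 0.06 0 0 0;0 -0.0014 0.06 0 0 0'; python3 go.py -38 24 57
```

```text
time_s: 3.2
ee_pos: [601.2, 201.0, 73.0]
ee_rot: [179.8, 0.1, 147.3]
force: [0.2, -0.3, 0.0]
gripper_width: 34.5
target [599.9 200.8  57. ] rows [ 0.0021 -0.002   0.032 ] [0.0024 0.0015 0.0001]
dock TCP [-37.   24.9  73. ] rot [1.7978e+02 1.4000e-01 1.4727e+02] F [ 0.15 -0.32  0.04] w 34.5 t 3.2
```

```bash
python3 -m jog '0.002 -0.002 0.006 0.0024 0.0015 0;0.002 -0.002 0.012 0.0024 0.0015 0;0.002 -0.002 0.016 0.0024 0.0015 0;0.002 -0.002 0.016 0.0024 0.0015 0;0.002 -0.002 0.016 0.0024 0.0015 0'; python3 go.py -38 24 57
```

```text
time_s: 3.62
ee_pos: [600.5, 201.0, 65.5]
ee_rot: [179.9, 0.1, 147.3]
force: [1.2, 0.8, 1.9]
gripper_width: 34.5
target [599.9 200.8  57. ] rows [ 0.0009 -0.001   0.0171] [0.0009 0.0007 0.0001]
dock TCP [-37.6  24.5  65.5] rot [1.7992e+02 6.0000e-02 1.4727e+02] F [1.18 0.84 1.9 ] w 34.5 t 3.6167
```

The key is taking load (1.9 N up) at the expected height. Now the full press, with the tray finger already low.

```bash
python3 -m jog '0.001 -0.001 0.008 0.001 0.0007 0;0.001 -0.001 0.014 0.001 0.0007 0;0.001 -0.001 0.018 0.001 0.0007 0;0.001 -0.001 0.019 0.001 0.0007 0;0.001 -0.001 0.019 0.001 0.0007 0;0.001 -0.001 0.019 0.001 0.0007 0;0.001 -0.001 0.019 0.001 0.0007 0;0.001 -0.001 0.019 0.001 0.0007 0'; python3 go.py -38 24 55
```

```text
time_s: 4.28
ee_pos: [600.5, 201.1, 57.0]
ee_rot: [179.9, 0.1, 147.2]
force: [0.4, -0.3, 7.6]
gripper_width: 34.5
target [599.9 200.8  55. ] rows [ 0.0006 -0.0012  0.004 ] [ 0.0009  0.0006 -0.0003]
dock TCP [-37.7  24.6  57. ] rot [1.7992e+02 5.0000e-02 1.4724e+02] F [ 0.4  -0.31  7.64] w 34.5 t 4.2833
```

At 57.0 mm and 7.6 N the key is at or near its stop. I'll add a little push, let it settle for a second and look.

```bash
python3 -m jog '0 0 0.004 0 0 0;0 0 0.005 0 0 0;0 0 0.005 0 0 0;0 0 0.005 0 0 0;0 0 0.005 0 0 0;0 0 0.005 0 0 0;0 0 0.005 0 0 0;0 0 0.005 0 0 0;0 0 0.005 0 0 0;0 0 0.005 0 0 0;0 0 0.005 0 0 0;0 0 0.005 0 0 0'; python3 go.py -38 24 55
python3 - <<'E'
from h import *
p=np.load("p.npy"); d=np.radians(p[2]); F=state()["force"]; print("F along dock -x",-(F[0]*np.cos(d)+F[1]*np.sin(d)))
out=[]
for n,(x,y) in (("top",(160,125)),("side",(225,110))):
    im=grab_frame(n)[:,:,::-1]
    b=cv2.resize(im[y:y+100,x:x+100],None,fx=4,fy=4,interpolation=cv2.INTER_CUBIC)
    b=np.clip(b.astype(float)*1.6,0,255).astype(np.uint8)
    f=lambda P:((proj(n,D2W(p,P))-[x,y]+.5)*4).astype(np.int32)
    cv2.polylines(b,[f([[-21.5,-28.5,50],[-21.5,28.5,50],[25,28.5,50],[25,-28.5,50]])],True,(0,255,0),1)
    out.append(b)
cv2.imwrite("pics/c3.png",np.hstack(out))
for n in("top","side"): print(n,[(round(k["confidence"],2),np.round(k["location"],1)) for k in tip_of("cassette",n)],proj(n,D2W(p,[[16.5,0,30],[38,0,30]])).round(1).tolist())
E
```

```text
time_s: 5.28
ee_pos: [600.6, 201.2, 56.7]
ee_rot: [179.8, 0.1, 147.2]
force: [-4.5, -1.0, 14.4]
gripper_width: 34.0
target [599.9 200.8  55. ] rows [ 0.0007 -0.0015  0.0035] [ 0.0017  0.0009 -0.0007]
dock TCP [-37.7  24.8  56.7] rot [1.7985e+02 8.0000e-02 1.4720e+02] F [-4.53 -1.01 14.41] w 34.0 t 5.2833
F along dock -x 3.2639073708050472
top [(0.93, array([269.6, 105.1])), (0.61, array([217.2, 174.2]))] [[219.2, 174.6], [224.0, 167.7]]
side [(0.9, array([308.9, 240.7])), (0.85, array([278.7, 177.1])), (0.7, array([376.7, 209.4]))] [[278.2, 177.3], [286.8, 179.7]]
```

View pics/c3.png

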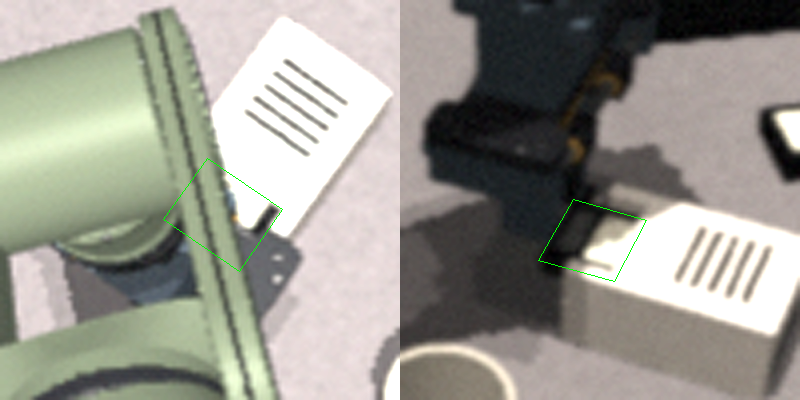

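The cassette has come out by the predicted amount: its front is on the drawn line at dock x of about -21.5, flat and under the hood. The finger feels 3.3 N along -x. I'll hold a second, confirm it's steady and hand in.

```bash
python3 -m jog '0 0 0.002 0 0 0;0 0 0.002 0 0 0;0 0 0.002 0 0 0;0 0 0.002 0 0 0;0 0 0.002 0 0 0;0 0 0.002 0 0 0;0 0 0.002 0 0 0;0 0 0.002 0 0 0;0 0 0.002 0 0 0;0 0 0.002 0 0 0'; python3 go.py -38 24 55
python3 - <<'E'
from h import *
p=np.load("p.npy"); d=np.radians(p[2]); s=state(); F=s["force"]; print("F dock x,y,z",F[0]*np.cos(d)+F[1]*np.sin(d),-F[0]*np.sin(d)+F[1]*np.cos(d),F[2])
grab_frame("side"); print([(round(k["confidence"],2),np.round(k["location"],1)) for k in tip_of("cassette","side")])
if 54.5<s["ee_pos"][2]<57.3 and 7<F[2]<30: print(job_done())
E
```

```text
time_s: 6.32
ee_pos: [600.5, 201.2, 56.9]
ee_rot: [179.8, 0.1, 147.2]
force: [-3.1, 0.4, 10.3]
gripper_width: 34.5
target [599.9 200.8  55. ] rows [ 0.0006 -0.0013  0.0038] [ 0.0019  0.001  -0.0011]
dock TCP [-37.7  24.6  56.9] rot [1.7983e+02 9.0000e-02 1.4717e+02] F [-3.08  0.39 10.29] w 34.5 t 6.3167
F dock x,y,z -2.7982850807180975 -1.3384698368122785 10.285847284214332
[(0.88, array([373.3, 213.5])), (0.8, array([309. , 242.4])), (0.51, array([278. , 178.2]))]
the job is handed in; nothing more can be done
None
```

I pressed the farthest dock's eject key to its stop with one finger, and the other finger, already low in the tray, stopped the cassette. I handed the job in like that at about 6.4 s of the 32 s allowed; no verdict is reported.

**Key:** the fingertip is at about 35 mm, the fully-down height, with 10 N on it. The force climbed steeply over the last few tenths of a millimetre, so the key is on its stop.

**Cassette:** it pushes on the finger with about 2.8 N. Its front edge is at dock x of about -22 mm, well short of the tray end at -60 mm. In the last side picture I viewed it lay flat, and the detection at hand-in agreed with the expected spot within about 1 pixel (278.0, 178.2 against 278.2, 177.3).

**Limits of the checks:** the top camera's view of the tray was mostly blocked by the arm, so flatness rests on the side view. My moves stayed clear of the mug, stamp and spare cassette, but I did not check them separately at the end. No check disagreed.

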